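# Release a glued panel from a ratchet clamp

## Task

The glue in the small painted panel has set. Take hold of the clamp's orange handle together with its red trigger, lean the lever a little tighter to take the load off the pawl (not so far that it clicks on into the next tooth), lift the pawl with a light squeeze and ease the lever under control all the way back to its open stop. Then take the panel out and leave it standing upright in the empty slot of the drying rack, without knocking away the small panel, the glue bottle, the varnish jar or the tape roll.

Things in the scene. Friction and masses are not known exactly. Their poses are not given: they have to be found in the camera images.
- lever (a joint): Clamp lever on an upright spindle: about 0.04 = clamped as found, grows as it swings open (anticlockwise from above), 0.80 rad = open stop, negative = tighter. Springs always pull it open: about 12 N at the grip when clamped, 5 N at the stop. The pawl catches every 0.21 rad; pushed tighter it clicks into the next tooth at about -0.18. The sliding jaw moves 20 mm per rad.
- handle (a point): Middle of the lever's orange grip, 165 mm from the spindle axis, 60 mm above the table. x points outward along the lever, y to the side it opens towards, z up. The bar is 18 mm wide (y) and 20 mm tall here; the grip runs 37 mm inward and 35 mm outward of this point; 34 mm or more is free below it. The red trigger lies along its -y side at the same height.
- trigger (a point): Middle of the outer face of the red trigger (98 mm long, 6 mm thick, 20 mm tall) beside the grip. Trigger and bar together measure 38 to 42 mm across at rest, 26 mm with the trigger squeezed home, when the pawl's nose is clear of the wheel. The pawl spring takes 5 N to start and 8 N when home. The thin trigger bends above 22 N.
- pawl: One-piece brass hook pawl, the red trigger is its tail; pivots under the lever 54 mm from the spindle axis, origin there at table height. The teeth are hooked: with the lever's pull on the nose even 20 N on the trigger will not lift it. It slides out as the lever is pushed 10 to 18 mm tighter at the grip (10 to 14 N) with 8 N or more kept on the trigger; a grip of about 16 N does both. It drops back if the trigger is let go.
- spindle (a point): Point on the upright spindle axis of the clamp, 60 mm above the table, in the centre of the toothed wheel (76 mm diameter). Its frame is the clamp's: the jaws close along y, the lever points towards -x.
- clamp: Green cast bench clamp, fixed to the table; base 150 x 260 x 16 mm, origin at the centre of its underside, jaws closing along its y axis. Jaw tops are 78 mm above the table, 94 mm long along x.
- panel_mid (a point): Centre of the small cradled painting panel, 90 x 22 x 90 mm (x, y, z), about 130 g, standing on edge on the clamp's rails (underside 36 mm above the table) between the cork-faced jaws, 22 mm thick along y, painted face towards +y. Its top 48 mm stand clear of the jaws.
- slot (a point): Floor centre of the empty slot of the wooden drying rack: slot along x 130 mm long, open at both ends, 34 mm wide (y), between rails 28 mm high; floor 12 mm above the table, z up.
- rack: Wooden drying rack, fixed, 130 x 160 x 40 mm, origin at the centre of its underside; two slots along x at y = -42 mm (empty) and +42 mm.
- small_panel: Bystander: pale small panel 70 x 18 x 70 mm standing in the rack's other slot; origin at its underside.
- glue_bottle: Bystander: white glue bottle, 54 mm diameter, 150 mm tall, beside the clamp; origin at its underside.
- varnish_jar: Bystander: amber varnish jar, 64 mm diameter, 85 mm tall; origin at its underside.
- tape_roll: Bystander: roll of yellow tape, 96 mm diameter, 24 mm tall, lying between robot, clamp and rack; origin at its underside.
- panel: The same panel; origin at the centre of its underside.
Mind the look-alikes: they are no part of the job. What is shaped like the panel but green or pink is not meant.

How it is judged:
By the outcome, as a careful person would: the job done as asked, in the order asked, and still so for the second after the job is handed in, with the robot touching nothing.
It also fails if it takes over 72 s, if anything falls off the work surface, if the arm or the gripper's body presses on something with over 40 N, if the wrist force passes 120 N, or if a joint passes its speed limit or range.

## Robot

A 7-joint arm with a two-finger parallel gripper is mounted at the origin on the work surface. World frame = base frame: x ahead of the robot, y to its left, z up, the work surface at z = 0. Lengths are in mm, angles in degrees, forces in N, time in s.
With the tool pointing down it reaches from about 400 to 900 mm from the base axis. Payload 5.6 kg.
Tool frame: the origin (TCP) lies between the finger pads; the fingertips stand ahead of it and the grasp point (between the pads) lies 11 mm behind it (env.tip_reach is the z of the fingertips in the tool frame, in mm); z points along the fingers, y is the line along which they close (so a half turn about z gives the same grasp; the last joint's range is limited). The gripper opens to 92 mm and grips with 3 to 60 N. Pads are 20 mm wide; open, the fingers measure 128 mm over their backs; the gripper's body (75 mm by 189 mm) begins 69 mm behind the grasp point.
Start: joints at [66.692, 26.786, -0.665, 91.828, 0.344, 61.387, -3.226], TCP at [231.248, -607.481, 222.592] pointing down, gripper open.
Joint ranges: [-144.91, 144.91], [-17.63, 115.5], [-89.93, 88.59], [15.96, 139.68], [-74.01, 254.01], [8.47, 105.57], [-167.45, 167.45]. Speed limits (degrees/s): [147.25, 147.25, 180, 180, 180, 180, 180].

## Interface

Orientations are given as [roll, pitch, yaw] about the fixed x, y, z axes, in that order (R = Rz(yaw) Ry(pitch) Rx(roll)).
In Python, from plant import sense, imaging, env gives the robot as it stands.
- The arm moves only by the shell command python3 -m creep 'ROWS'. ROWS is JSON, a list of rows, each an object with "translation": the shift along the tool's x, y, z in m, a list of three; "angular": the turn, a rotation vector about the tool's x, y, z in degrees, a list of three; "hand": the opening, from 0 (shut) to 1 (fully open). In form: [{"translation": [tx, ty, tz], "angular": [rx, ry, rz], "hand": hand}, ...]. A call has 1 to 20 rows; each row shifts and turns the commanded pose from where the row before left it, along the tool's axes as they then stand; what a row does not reach is not made up. A row lasts 1/12 s, in which the tool goes at most 41.7 mm and 7.16 degrees, less where a joint would pass 70% of its speed; a pose out of reach is approached as far as the arm can. A call with a gripper value outside its range is refused whole. The fingers move at their own pace and stop on an object; the grip force is fixed at half the most. Time passes only in rows, so rows that do not move let the fingers close. It gives the time, the measured TCP pose, the force, the opening and the grip force at its end, in the units of the state.
- sense(): the state, without advancing time (a new reading comes with each control period).
- imaging.read_camera(name): name is "scene" or "top" or "wrist"; returns a dict with "frame" (384x512x3 uint8, red, green, blue), "range_z" (384x512 float32, mm along the optical axis (not along the pixel's ray), 0 where there is no reading), "fx", "fy", "cx", "cy" (pixels), "dist_coeffs" ([k1, k2, p1, p2, k3] as OpenCV has them; the pictures are not rectified), "origin" and "rotation" of the camera in the world; the wrist camera has in their place "hand_eye" (4x4, takes a point from camera to tool coordinates, whose origin is the TCP and whose axes are the flange's). Camera axes: x right, y down, z forward; pixel columns grow to the right and rows downward; lengths in mm; the calibration is good to about 2 mm. A picture is of the moment at which its call begins: read the wrist's pose just before it.
- env.hand_in(): hands the job in; it is judged then, once.
The state is a dict: "clock": time; "q": joint angles; "joint_vel": joint speeds; "effort": joint torques, N m; "tool_pos": TCP position; "eef_rot": TCP orientation; "force": force on the tool from outside, world axes, zero at the start; "wrist_torque": the same for the moment, N m; "finger_gap": finger opening in mm; "finger_force": force on a finger pad.
Only numpy, scipy, OpenCV 4.12 (cv2) and the standard library are available. Lean on these libraries where they do the work, as an engineer would, in place of code of your own. Each camera call takes 0.05 s, during which the arm holds its last target. There are 200 camera calls.

## Working session

There is one attempt and no reset: what is moved stays moved. The work goes in short steps, Python scripts to look and compute and a shell command to move; the robot and the scene stay as the last step left them, time stands still between calls to the robot, and variables do not carry over. Pictures are saved under pics/ and viewed, at most 10 in all, crops included, and the job is handed in when it is done.

```bash
mkdir -p pics
cat > h.py <<'E'
import numpy as np, cv2
from scipy.spatial.transform import Rotation as R
from plant import sense, imaging, env
def grab(n):
    s=sense(); d=imaging.read_camera(n); d['s']=s
    if n=='wrist':
        T=np.eye(4); T[:3,:3]=R.from_euler('xyz',s['eef_rot'],degrees=True).as_matrix(); T[:3,3]=s['tool_pos']
        d['T']=T@np.array(d['hand_eye'])
    else:
        T=np.eye(4); T[:3,:3]=np.array(d['rotation']); T[:3,3]=d['origin']; d['T']=T
    return d
def rays(d,px):
    K=np.array([[d['fx'],0,d['cx']],[0,d['fy'],d['cy']],[0,0,1.]])
    u=cv2.undistortPoints(np.array(px,float).reshape(-1,1,2),K,np.array(d['dist_coeffs'],float)).reshape(-1,2)
    return np.c_[u,np.ones(len(u))]
def pt(d,px):  # via depth
    r=rays(d,px); z=np.array([np.median((lambda a:a[a>0] if (a>0).any() else np.array([np.nan]))(d['range_z'][int(v)-1:int(v)+2,int(u)-1:int(u)+2])) for u,v in px])
    return (r*z[:,None])@d['T'][:3,:3].T+d['T'][:3,3]
def atz(d,px,h):
    r=rays(d,px)@d['T'][:3,:3].T; o=d['T'][:3,3]
    return o+r*((h-o[2])/r[:,2])[:,None]
def cloud(d):
    v,u=np.mgrid[:384,:512]; r=rays(d,np.c_[u.ravel(),v.ravel()])
    return ((r*d['range_z'].ravel()[:,None])@d['T'][:3,:3].T+d['T'][:3,3]).reshape(384,512,3)
def save(d,n,crop=None,k=1):
    f=d['frame'][:,:,::-1]
    if crop: a,b,c,e=crop; f=f[b:e,a:c]
    cv2.imwrite('pics/'+n,cv2.resize(f,None,fx=k,fy=k,interpolation=cv2.INTER_CUBIC))
E
python3 - <<'E'
from h import *
import pickle
s=sense(); print({k:np.round(v,2) for k,v in s.items()}, env.tip_reach)
a=grab('top'); b=grab('scene')
pickle.dump((a,b),open('v0.pkl','wb'))
save(a,'top0.png',None,1.5); save(b,'scene0.png',None,1.5)
print(a['T'],b['T'])
E
```

```text
{'clock': np.float64(0.0), 'q': array([66.69, 26.84, -0.67, 91.88,  0.34, 61.39, -3.22]), 'joint_vel': array([-0.08, -0.01, -0.02, -0.03, -0.05,  0.01,  0.07]), 'effort': array([-0.000e+00, -5.206e+01, -1.000e-02, -2.438e+01, -6.000e-02,
        2.000e-02,  0.000e+00]), 'tool_pos': array([ 231.02, -606.96,  221.64]), 'eef_rot': array([-1.799e+02,  1.000e-02,  2.084e+01]), 'force': array([ 0.21, -0.51,  0.47]), 'wrist_torque': array([-0.02, -0.01, -0.05]), 'finger_force': np.float64(0.0), 'finger_gap': np.float64(91.76)} 8.0
[[-1.66663591e+02  2.43396718e-01 -9.59531389e+01  3.36313941e+02]
 [-1.66663591e+02  2.43396718e-01 -9.59531389e+01 -1.55780157e+01]
 [-1.66663591e+02  2.43396718e-01 -9.59531389e+01  1.23724753e+03]
 [ 0.00000000e+00  0.00000000e+00  0.00000000e+00  1.00000000e+00]] [[-1.24199924e+02 -1.26709572e+00  3.22793781e+01  1.15031874e+03]
 [-1.24199924e+02 -1.26709572e+00  3.22793781e+01 -9.05370306e+02]
 [-1.24199924e+02 -1.26709572e+00  3.22793781e+01  7.71299404e+02]
 [ 0.00000000e+00  0.00000000e+00  0.00000000e+00  1.00000000e+00]]
```

View pics/top0.png

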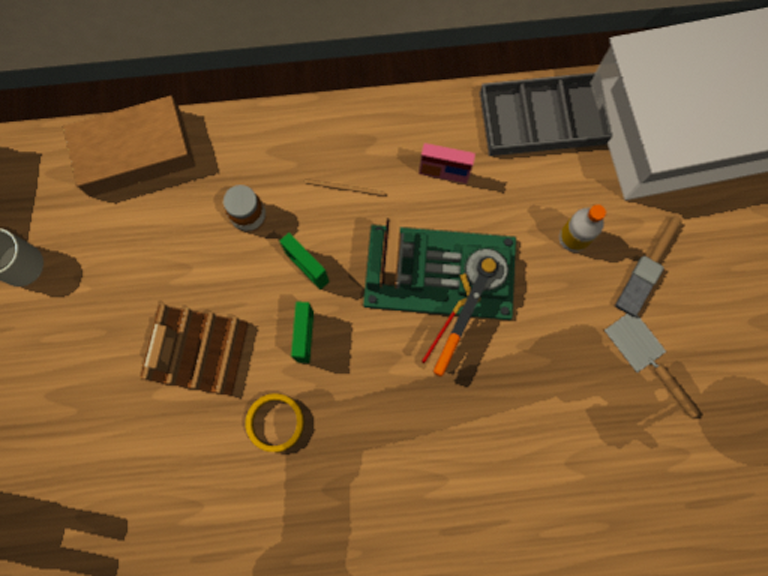

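View pics/scene0.png

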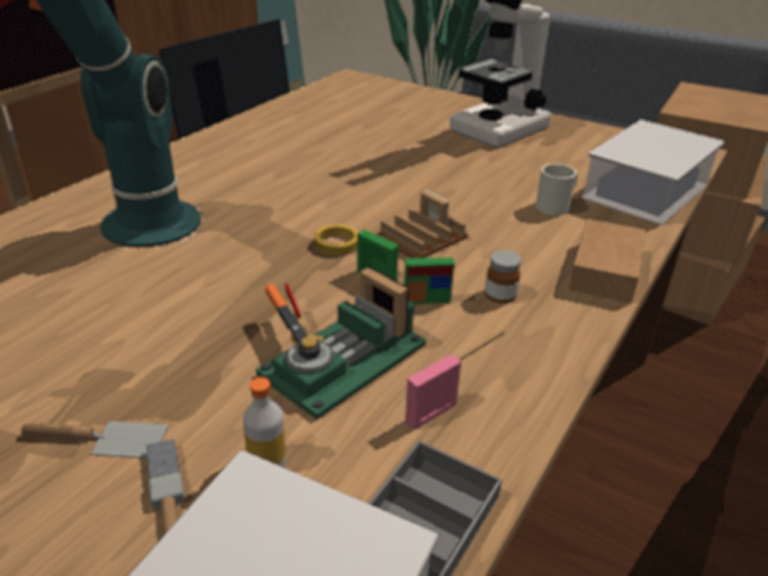

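Top view: the clamp is at (440,270), the orange grip at (447,355) with the red trigger to its left, and the spindle at (488,268). The panel stands in the jaws at (393,255). The rack is at (197,348): the small panel is in its left slot and the right slot looks empty. The look-alikes are two green panels at (304,262) and (303,332) and a pink one at (447,163).

```bash
sed -i "s/T\[:3,:3\]=np.array(d\['rotation'\])/T[:3,:3]=R.from_euler('xyz',d['rotation'],degrees=True).as_matrix()/" h.py
python3 - <<'E'
from h import *
import pickle
np.set_printoptions(precision=1,suppress=True)
a,b=pickle.load(open('v0.pkl','rb'))
for d in (a,b):
    d['T'][:3,:3]=R.from_euler('xyz',d['rotation'],degrees=True).as_matrix()
pickle.dump((a,b),open('v0.pkl','wb'))
q=lambda l:[(u/1.5,v/1.5) for u,v in l]
names=['spindle','grip out','grip mid','grip in','trig out','trig mid','panel top','panel t1','panel t2','glue','tape','jar','rail1','rail2','rail3','rail4','slotfloor','table']
px=q([(488,266),(440,372),(447,355),(455,337),(424,360),(438,335),(391,252),(386,222),(387,285),(597,213),(274,398),(240,195),(160,345),(185,350),(207,352),(234,355),(218,352),(560,400)])
for n,p in zip(names,pt(a,px)): print(n,p)
C=cloud(a)
hsv=cv2.cvtColor(a['frame'],cv2.COLOR_RGB2HSV)
for nm,lo,hi,zr in (('orange',(5,180,120),(14,255,255),(50,80)),('red',(0,180,80),(4,255,255),(40,80)),('redb',(174,180,80),(180,255,255),(40,80))):
    m=(cv2.inRange(hsv,lo,hi)>0)&(C[...,2]>zr[0])&(C[...,2]<zr[1])&(C[...,1]<100)&(C[...,0]<600)
    P=C[m]; print(nm,len(P)); 
    if len(P)>5: print(P.mean(0),np.linalg.svd(P[:,:2]-P[:,:2].mean(0))[2][0],P.min(0),P.max(0))
save(a,'crop0.png',(220,130,360,260),5)
E
```

```text
spindle [ 608.6 -225.4   83.4]
grip out [ 444.  -125.7   69.9]
grip mid [ 470.5 -140.7   68. ]
grip in [ 498.4 -157.3   69.4]
trig out [ 466.5 -102.4   66.7]
trig mid [ 504.7 -130.1   68.2]
panel top [637.7 -65.9 126.6]
panel t1 [689.4 -63.4 124.7]
panel t2 [608.9 -57.4  16.8]
glue [ 661.1 -398.   149.5]
tape [434.3 152.1  21.9]
jar [776.1 176.9  84.3]
rail1 [533.8 322.3  80.7]
rail2 [532.4 299.9  12.2]
rail3 [524.6 261.8  14.7]
rail4 [515.2 216.8  10.8]
slotfloor [523.  243.6  12.1]
table [ 382.1 -330.2   -2.2]
orange 251
[ 477.6 -137.2   68.4] [-0.9  0.4] [ 440.3 -164.1   56.7] [540.4 -98.3  74.9]
red 64
[ 501.8 -129.5   68. ] [-0.8  0.6] [ 464.4 -161.1   50.6] [ 538.3 -100.6   74.1]
redb 0
```

View pics/crop0.png

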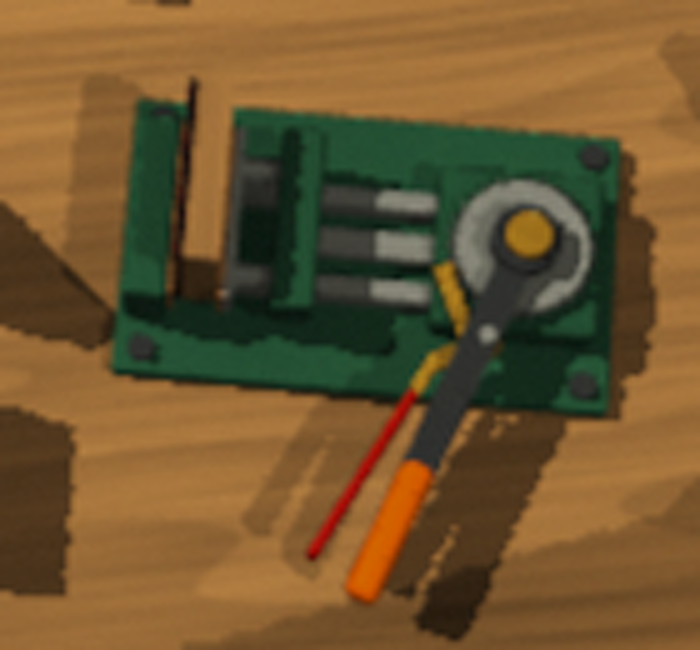

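The crop confirms the tan panel with its painted face to +y, between the jaws at crop (205,85)-(205,260). The orange grip runs (420,468)→(362,595), the red trigger (410,395)→(312,555), and the spindle cap is at (530,235).

Run:
```python
from h import *
import pickle
np.set_printoptions(precision=1,suppress=True)
a,b=pickle.load(open('v0.pkl','rb'))
f=lambda l:[(220+u/5,130+v/5) for u,v in l]
S=atz(a,f([(530,235)]),84)[0]; print('S',S, 'wheel', atz(a,f([(525,248)]),65)[0])
G=atz(a,f([(364,595),(424,468)]),69); Tg=atz(a,f([(312,555),(410,395)]),70)
print('G',G,G.mean(0),'T',Tg,Tg.mean(0))
g=G.mean(0); v=g-S; print('radius',np.hypot(*v[:2]),'ang',np.degrees(np.arctan2(v[1],v[0])), 'bar ang',np.degrees(np.arctan2(*(G[0]-G[1])[1::-1])),'trig ang',np.degrees(np.arctan2(*(Tg[0]-Tg[1])[1::-1])))
B=atz(a,f([(137,100),(618,140),(612,415),(115,370)]),16); print('base',B,B.mean(0)); e=B[3]-B[2]; print('clamp y ang',np.degrees(np.arctan2(e[1],e[0])), np.linalg.norm(B[1]-B[2]),np.linalg.norm(e)); e=B[0]-B[1]; print(np.degrees(np.arctan2(e[1],e[0])))
C=cloud(a)
m=(C[...,2]>115)&(C[...,2]<135)&(abs(C[...,0]-640)<90)&(abs(C[...,1]+60)<60); P=C[m]; print('panel',len(P),P.mean(0)); print(cv2.minAreaRect(P[:,:2].astype(np.float32)))
m=(C[...,2]>30)&(C[...,2]<46)&(abs(C[...,0]-525)<110)&(abs(C[...,1]-262)<110); P=C[m]; print('rails',len(P),cv2.minAreaRect(P[:,:2].astype(np.float32)))
m=(C[...,2]>6)&(C[...,2]<18)&(abs(C[...,0]-525)<60)&(C[...,1]>200)&(C[...,1]<262); P=C[m]; print('floor',len(P),cv2.minAreaRect(P[:,:2].astype(np.float32)))
c2=cloud(b); m=(c2[...,2]>31)&(c2[...,2]<46)&(abs(c2[...,0]-525)<110)&(abs(c2[...,1]-262)<110); P=c2[m]; print('rails scene',len(P),cv2.minAreaRect(P[:,:2].astype(np.float32)))
m=(c2[...,2]>118)&(c2[...,2]<135)&(abs(c2[...,0]-640)<90)&(abs(c2[...,1]+60)<60); P=c2[m]; print('panel scene',len(P),P.mean(0),cv2.minAreaRect(P[:,:2].astype(np.float32)))
save(a,'rack0.png',(85,190,215,290),6)
```

```text
S [ 609.1 -227.1   84. ] wheel [ 607.2 -227.1   65. ]
G [[ 441.8 -124.2   69. ]
 [ 500.7 -161.3   69. ]] [ 471.3 -142.8   69. ] T [[ 463.7 -101.2   70. ]
 [ 537.5 -159.    70. ]] [ 500.6 -130.1   70. ]
radius 161.63536471362792 ang 148.54183499857473 bar ang 147.73164246358783 trig ang 141.9237195444019
base [[ 721.1  -41.    16. ]
 [ 672.  -293.4   16. ]
 [ 525.4 -268.3   16. ]
 [ 576.   -14.6   16. ]] [ 623.6 -154.3   16. ]
clamp y ang 78.73705747289118 148.7074343966659 258.7125449113301
78.99865579022465
panel 340 [649.4 -65.6 125.5]
((650.8648071289062, -65.85516357421875), (22.387544631958008, 91.25901794433594), 78.89315795898438)
rails 731 ((533.4359741210938, 286.41778564453125), (135.94491577148438, 129.38795471191406), 73.72280883789062)
floor 667 ((524.9287109375, 231.23171997070312), (61.46372985839844, 119.85395812988281), 89.38697052001953)
rails scene 492 ((532.2940673828125, 283.8109130859375), (136.8944854736328, 137.91136169433594), 76.64727783203125)
panel scene 269 [652.6 -70.1 125.1] ((650.2025146484375, -67.7364730834961), (26.301780700683594, 90.56802368164062), 77.27482604980469)
```

View pics/rack0.png

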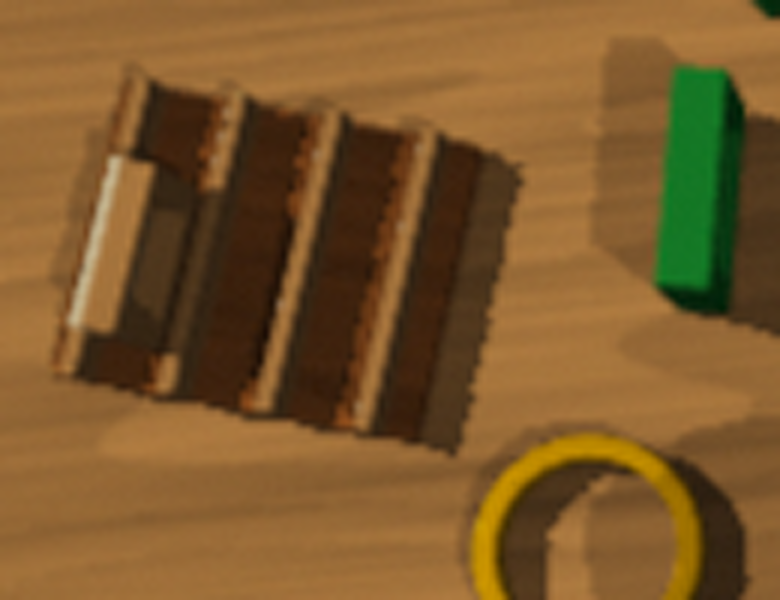

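The rack's four rails show. The small panel is between the two left ones; the empty slot is between rail 3 (336,110→262,405) and rail 4 (430,128→365,425). The spindle-to-grip radius came out at 162 mm against 165 given, and the clamp base measures 149x259 mm, so the measurements hold. Next I move to a hover over the grip.

```bash
python3 -m creep '[{"translation":[0,-0.01,0],"angular":[0,0,6.54],"hand":1},{"translation":[0,-0.01,0],"angular":[0,0,6.54],"hand":1},{"translation":[0,0,0],"angular":[0,0,6.54],"hand":1},{"translation":[0,0,0],"angular":[0,0,6.54],"hand":1},{"translation":[0,0,0],"angular":[0,0,6.54],"hand":1},{"translation":[0,0,0],"angular":[0,0,6.54],"hand":1},{"translation":[0,0,0],"angular":[0,0,6.54],"hand":1},{"translation":[0,0,0],"angular":[0,0,6.54],"hand":1}]' | tail -3
python3 -m creep '[{"translation":[-0.0026,-0.015,0],"angular":[0,0,0],"hand":1},{"translation":[-0.0026,-0.033,0.003],"angular":[0,0,0],"hand":1},{"translation":[-0.0026,-0.033,0.003],"angular":[0,0,0],"hand":1},{"translation":[-0.0026,-0.033,0.003],"angular":[0,0,0],"hand":1},{"translation":[-0.0026,-0.033,0.003],"angular":[0,0,0],"hand":1},{"translation":[-0.0026,-0.033,0.003],"angular":[0,0,0],"hand":1},{"translation":[-0.0026,-0.033,0.003],"angular":[0,0,0],"hand":1},{"translation":[-0.0026,-0.033,0.003],"angular":[0,0,0],"hand":1},{"translation":[-0.0026,-0.033,0.003],"angular":[0,0,0],"hand":1},{"translation":[-0.0026,-0.033,0.003],"angular":[0,0,0],"hand":1},{"translation":[-0.0026,-0.033,0.003],"angular":[0,0,0],"hand":1},{"translation":[-0.0026,-0.033,0.003],"angular":[0,0,0],"hand":1},{"translation":[-0.0026,-0.033,0.003],"angular":[0,0,0],"hand":1},{"translation":[-0.0026,-0.033,0.003],"angular":[0,0,0],"hand":1},{"translation":[-0.0026,-0.033,0.003],"angular":[0,0,0],"hand":1},{"translation":[-0.0026,-0.025,0],"angular":[0,0,0],"hand":1},{"translation":[0,-0.01,0],"angular":[0,0,0],"hand":1},{"translation":[0,0,0],"angular":[0,0,0],"hand":1}]' | tail -3
python3 - <<'E'
from h import *
import pickle
np.set_printoptions(precision=1,suppress=True)
w=grab('wrist'); print(w['s']['tool_pos'],w['s']['eef_rot'])
pickle.dump(w,open('w1.pkl','wb')); save(w,'w1.png',None,1.5)
a,b=pickle.load(open('v0.pkl','rb'))
f=lambda l:[(85+u/6,190+v/6) for u,v in l]
L=atz(a,f([(336,112),(262,405),(430,130),(365,425),(232,95),(165,388)]),40); print(L)
c=L[:4].mean(0); print('slot',c, [np.degrees(np.arctan2(*(L[i]-L[i+1])[1::-1])) for i in (0,2,4)])
m=(L[0]+L[1]-L[2]-L[3])/2; print(np.linalg.norm(m))
E
```

```text
force: [-0.6, -1.0, -0.1]
finger_gap: 91.7
finger_force: 0.0
force: [-0.3, 0.7, -0.3]
finger_gap: 91.8
finger_force: 0.0
[ 458.  -128.   180.4] [-180.     0.   -31.2]
[[586.4 245.2  40. ]
 [466.1 282.   40. ]
 [574.5 205.9  40. ]
 [453.4 239.9  40. ]
 [598.4 288.9  40. ]
 [477.3 321.8  40. ]]
slot [520.1 243.3  40. ] [np.float64(-17.017926883959454), np.float64(-15.696103137833619), np.float64(-15.227718589166468)]
42.51478626649841
```

View pics/w1.png

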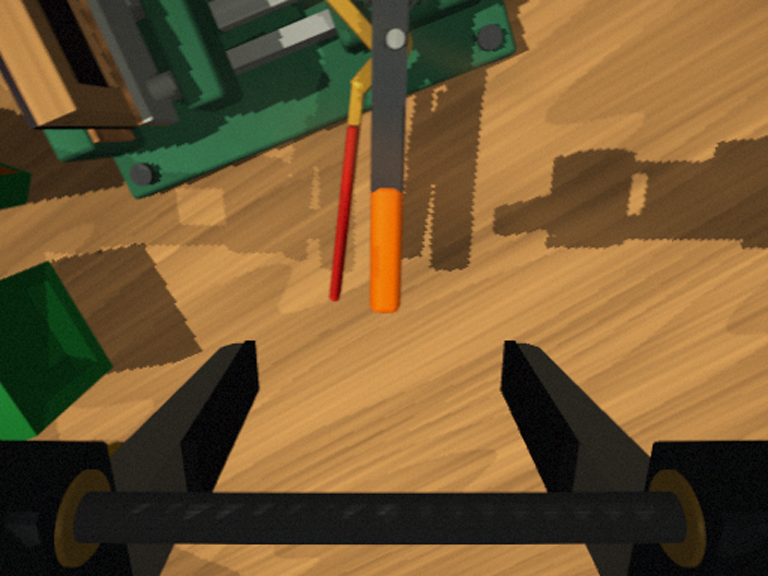

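The wrist view shows the orange grip (386,190)→(386,312), almost parallel to the fingers' plane. The red trigger is to its left, (352,125)→(335,300).

Run:
```python
from h import *
import pickle
np.set_printoptions(precision=1,suppress=True)
w=pickle.load(open('w1.pkl','rb')); q=lambda l:[(u/1.5,v/1.5) for u,v in l]
s=w['s']; T=np.eye(4); T[:3,:3]=R.from_euler('xyz',s['eef_rot'],degrees=True).as_matrix(); T[:3,3]=s['tool_pos']
for n,h,p in (('gin L/R',70,[(371,190),(402,190)]),('gout',70,[(372,306),(399,306)]),('trig outer face out/in',68,[(330,298),(347,126)])):
    W=atz(w,q(p),h); print(n,W,'tool',(W-T[:3,3])@T[:3,:3])
print(pt(w,q([(386,250)])))
```

```text
gin L/R [[ 505.  -151.3   70. ]
 [ 496.3 -165.6   70. ]] tool [[ 52.3  -4.4 110.4]
 [ 52.4  12.3 110.4]]
gout [[ 447.9 -117.    70. ]
 [ 439.8 -130.4   70. ]] tool [[-14.2  -4.1 110.4]
 [-14.2  11.5 110.4]]
trig outer face out/in [[ 464.2  -98.3   68. ]
 [ 539.8 -157.7   68. ]] tool [[-10.  -28.6 112.4]
 [ 85.4 -16.9 112.4]]
[[ 472.5 -141.2   71.1]]
```

```bash
python3 -m creep '[{"translation":[0.006,-0.002,0.01],"angular":[0,0,0],"hand":1},{"translation":[0.006,-0.002,0.02],"angular":[0,0,0],"hand":1},{"translation":[0.006,-0.002,0.025],"angular":[0,0,0],"hand":1},{"translation":[0,0,0.025],"angular":[0,0,0],"hand":1},{"translation":[0,0,0.025],"angular":[0,0,0],"hand":0.7},{"translation":[0,0,0.018],"angular":[0,0,0],"hand":0.6},{"translation":[0,0,0.007],"angular":[0,0,0],"hand":0.55},{"translation":[0,0,0],"angular":[0,0,0],"hand":0.5},{"translation":[0,0,0],"angular":[0,0,0],"hand":0.5},{"translation":[0,0,0],"angular":[0,0,0],"hand":0.5}]'
python3 - <<'E'
from h import *
w=grab('wrist'); save(w,'w2.png',None,1.2)
E
```

```text
clock: 3.15
tool_pos: [476.3, -135.2, 51.5]
eef_rot: [-180.0, -0.1, -31.5]
force: [0.2, -0.5, 0.2]
finger_gap: 54.0
finger_force: 0.0
```

View pics/w2.png

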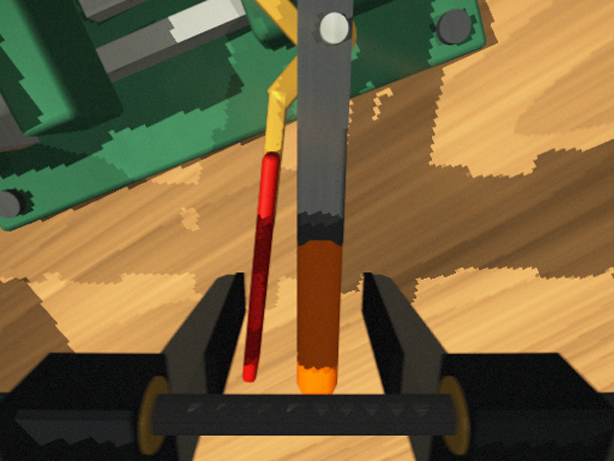

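Both the trigger (250,370) and the bar (318,385) lie between the fingers. Close until there is light contact.

```bash
python3 -m creep '[{"translation":[0,0,0],"angular":[0,0,0],"hand":0.45},{"translation":[0,0,0],"angular":[0,0,0],"hand":0.42},{"translation":[0,0,0],"angular":[0,0,0],"hand":0.42},{"translation":[0,0,0],"angular":[0,0,0],"hand":0.42}]'; python3 -m creep '[{"translation":[0,0,0],"angular":[0,0,0],"hand":0.41},{"translation":[0,0,0],"angular":[0,0,0],"hand":0.41}]'
```

```text
clock: 3.53
tool_pos: [477.2, -133.3, 51.7]
eef_rot: [-179.9, -0.1, -31.4]
force: [1.4, 5.6, 5.1]
finger_gap: 38.6
finger_force: 6.1
clock: 3.7
tool_pos: [477.1, -133.4, 51.7]
eef_rot: [-179.9, -0.1, -31.4]
force: [0.9, 4.2, 5.4]
finger_gap: 37.7
finger_force: 9.5
```

```bash
python3 -m creep '[{"translation":[0,-0.002,0],"angular":[0,0,0.7],"hand":0.41},{"translation":[0,-0.002,0],"angular":[0,0,0.7],"hand":0.41},{"translation":[0,-0.002,0],"angular":[0,0,0.7],"hand":0.41},{"translation":[0,-0.002,0],"angular":[0,0,0.7],"hand":0.41}]';python3 -m creep '[{"translation":[0,-0.002,0],"angular":[0,0,0.7],"hand":0.41},{"translation":[0,-0.002,0],"angular":[0,0,0.7],"hand":0.41},{"translation":[0,0,0],"angular":[0,0,0],"hand":0.41}]'
```

```text
clock: 4.03
tool_pos: [480.0, -129.6, 51.6]
eef_rot: [179.9, -0.1, -34.3]
force: [-2.0, -4.6, 7.5]
finger_gap: 37.9
finger_force: 12.5
clock: 4.28
tool_pos: [481.4, -128.1, 51.5]
eef_rot: [179.8, -0.1, -35.7]
force: [-3.1, -8.3, 7.7]
finger_gap: 37.7
finger_force: 13.5
```

```bash
python3 -m creep '[{"translation":[0,-0.002,0],"angular":[0,0,0.5],"hand":0.41},{"translation":[0,-0.002,0],"angular":[0,0,0.5],"hand":0.41},{"translation":[0,-0.002,0],"angular":[0,0,0.5],"hand":0.4},{"translation":[0,0,0],"angular":[0,0,0],"hand":0.4}]';python3 -m creep '[{"translation":[0,-0.002,0],"angular":[0,0,0.5],"hand":0.39},{"translation":[0,0,0],"angular":[0,0,0],"hand":0.38},{"translation":[0,0,0],"angular":[0,0,0],"hand":0.38}]'
```

```text
clock: 4.62
tool_pos: [484.2, -124.4, 51.4]
eef_rot: [179.7, -0.1, -37.3]
force: [-4.9, -10.5, 9.8]
finger_gap: 36.7
finger_force: 11.7
clock: 4.87
tool_pos: [485.1, -123.1, 51.4]
eef_rot: [179.7, -0.1, -37.8]
force: [-5.6, -10.5, 8.2]
finger_gap: 35.3
finger_force: 12.3
```

```bash
python3 -m creep '[{"translation":[0,0,0],"angular":[0,0,0],"hand":0.37},{"translation":[0,0,0],"angular":[0,0,0],"hand":0.36},{"translation":[0,0,0],"angular":[0,0,0],"hand":0.35},{"translation":[0,0,0],"angular":[0,0,0],"hand":0.35}]';python3 -m creep '[{"translation":[0,0,0],"angular":[0,0,0],"hand":0.34},{"translation":[0,0,0],"angular":[0,0,0],"hand":0.33},{"translation":[0,0,0],"angular":[0,0,0],"hand":0.32},{"translation":[0,0,0],"angular":[0,0,0],"hand":0.32}]'
```

```text
clock: 5.2
tool_pos: [484.9, -123.3, 51.5]
eef_rot: [179.6, -0.1, -37.8]
force: [-4.7, -10.3, 9.7]
finger_gap: 32.2
finger_force: 13.0
clock: 5.53
tool_pos: [484.8, -123.3, 51.5]
eef_rot: [179.6, -0.1, -37.8]
force: [-6.2, -10.9, 10.0]
finger_gap: 29.7
finger_force: 13.7
```

```bash
python3 -m creep '[{"translation":[0,0.001,0],"angular":[0,0,-0.3],"hand":0.31},{"translation":[0,0.001,0],"angular":[0,0,-0.3],"hand":0.3},{"translation":[0,0.001,0],"angular":[0,0,-0.3],"hand":0.29},{"translation":[0,0,0],"angular":[0,0,0],"hand":0.29}]';python3 -m creep '[{"translation":[0,0,0],"angular":[0,0,0],"hand":0.28},{"translation":[0,0,0],"angular":[0,0,0],"hand":0.28},{"translation":[0,0,0],"angular":[0,0,0],"hand":0.27}]'
```

```text
clock: 5.87
tool_pos: [482.8, -125.7, 51.5]
eef_rot: [179.6, -0.0, -36.9]
force: [-6.5, -10.3, 10.0]
finger_gap: 27.2
finger_force: 14.1
clock: 6.12
tool_pos: [482.8, -125.6, 51.5]
eef_rot: [179.6, -0.0, -37.0]
force: [-7.0, -9.9, 10.5]
finger_gap: 25.2
finger_force: 15.3
```

```bash
python3 -m creep '[{"translation":[0,0.0014,0],"angular":[0,0,-0.5],"hand":0.275},{"translation":[0,0.0014,0],"angular":[0,0,-0.5],"hand":0.275},{"translation":[-0.0001,0.0028,0],"angular":[0,0,-1],"hand":0.275},{"translation":[-0.0001,0.0028,0],"angular":[0,0,-1],"hand":0.275},{"translation":[-0.0001,0.0028,0],"angular":[0,0,-1],"hand":0.275}]';python3 -m creep '[{"translation":[-0.0001,0.0028,0],"angular":[0,0,-1],"hand":0.275},{"translation":[-0.0001,0.0028,0],"angular":[0,0,-1],"hand":0.275},{"translation":[-0.0001,0.0028,0],"angular":[0,0,-1],"hand":0.275},{"translation":[-0.0001,0.0028,0],"angular":[0,0,-1],"hand":0.275}]'
```

```text
clock: 6.53
tool_pos: [476.3, -134.5, 51.5]
eef_rot: [179.7, -0.0, -32.9]
force: [-6.0, -10.6, 9.6]
finger_gap: 25.4
finger_force: 13.9
clock: 6.87
tool_pos: [470.5, -143.7, 51.5]
eef_rot: [179.7, -0.0, -28.9]
force: [-4.9, -10.1, 8.9]
finger_gap: 25.9
finger_force: 13.2
```

The pawl is clear: the lever has passed its clamped angle and still pulls in the opening direction. Continuing to ease it open.

```bash
python3 -m creep '[{"translation":[-0.0001,0.0034,0],"angular":[0,0,-1.2],"hand":0.275},{"translation":[-0.0001,0.0034,0],"angular":[0,0,-1.2],"hand":0.275},{"translation":[-0.0001,0.0034,0],"angular":[0,0,-1.2],"hand":0.275},{"translation":[-0.0001,0.0034,0],"angular":[0,0,-1.2],"hand":0.275},{"translation":[-0.0001,0.0034,0],"angular":[0,0,-1.2],"hand":0.275},{"translation":[-0.0001,0.0034,0],"angular":[0,0,-1.2],"hand":0.275},{"translation":[-0.0001,0.0034,0],"angular":[0,0,-1.2],"hand":0.275},{"translation":[-0.0001,0.0034,0],"angular":[0,0,-1.2],"hand":0.275},{"translation":[-0.0001,0.0034,0],"angular":[0,0,-1.2],"hand":0.275},{"translation":[-0.0001,0.0034,0],"angular":[0,0,-1.2],"hand":0.275}]';python3 -m creep '[{"translation":[-0.0001,0.0034,0],"angular":[0,0,-1.2],"hand":0.275},{"translation":[-0.0001,0.0034,0],"angular":[0,0,-1.2],"hand":0.275},{"translation":[-0.0001,0.0034,0],"angular":[0,0,-1.2],"hand":0.275},{"translation":[-0.0001,0.0034,0],"angular":[0,0,-1.2],"hand":0.275},{"translation":[-0.0001,0.0034,0],"angular":[0,0,-1.2],"hand":0.275},{"translation":[-0.0001,0.0034,0],"angular":[0,0,-1.2],"hand":0.275},{"translation":[-0.0001,0.0034,0],"angular":[0,0,-1.2],"hand":0.275},{"translation":[-0.0001,0.0034,0],"angular":[0,0,-1.2],"hand":0.275}]'
```

```text
clock: 7.7
tool_pos: [456.7, -173.8, 51.5]
eef_rot: [179.7, -0.0, -16.9]
force: [-3.3, -6.5, 6.8]
finger_gap: 25.5
finger_force: 11.4
clock: 8.37
tool_pos: [450.2, -200.0, 51.5]
eef_rot: [179.7, -0.0, -7.3]
force: [-3.1, -8.5, 5.6]
finger_gap: 25.4
finger_force: 10.9
```

```bash
python3 -m creep '[{"translation":[-0.0001,0.0034,0],"angular":[0,0,-1.2],"hand":0.275},{"translation":[-0.0001,0.0034,0],"angular":[0,0,-1.2],"hand":0.275},{"translation":[-0.0001,0.0034,0],"angular":[0,0,-1.2],"hand":0.275},{"translation":[-0.0001,0.0034,0],"angular":[0,0,-1.2],"hand":0.275},{"translation":[-0.0001,0.0034,0],"angular":[0,0,-1.2],"hand":0.275},{"translation":[-0.0001,0.0034,0],"angular":[0,0,-1.2],"hand":0.275},{"translation":[-0.0001,0.0034,0],"angular":[0,0,-1.2],"hand":0.275},{"translation":[-0.0001,0.0034,0],"angular":[0,0,-1.2],"hand":0.275},{"translation":[-0.0001,0.0034,0],"angular":[0,0,-1.2],"hand":0.275},{"translation":[-0.0001,0.0034,0],"angular":[0,0,-1.2],"hand":0.275},{"translation":[-0.0001,0.0034,0],"angular":[0,0,-1.2],"hand":0.275},{"translation":[-0.0001,0.0034,0],"angular":[0,0,-1.2],"hand":0.275},{"translation":[-0.0001,0.0034,0],"angular":[0,0,-1.2],"hand":0.275}]';python3 -m creep '[{"translation":[-0.0001,0.0028,0],"angular":[0,0,-1],"hand":0.275},{"translation":[-0.0001,0.0028,0],"angular":[0,0,-1],"hand":0.275}]';python3 -m creep '[{"translation":[-0.0001,0.0028,0],"angular":[0,0,-1],"hand":0.275},{"translation":[0,0,0],"angular":[0,0,0],"hand":0.275}]'
```

```text
clock: 9.45
tool_pos: [449.1, -244.0, 51.6]
eef_rot: [179.7, 0.0, 8.3]
force: [-2.8, -6.8, 4.5]
finger_gap: 25.5
finger_force: 10.2
clock: 9.62
tool_pos: [449.9, -249.5, 51.6]
eef_rot: [179.7, 0.0, 10.3]
force: [-2.3, -5.7, 3.8]
finger_gap: 25.6
finger_force: 10.1
clock: 9.78
tool_pos: [450.4, -252.7, 51.6]
eef_rot: [179.7, 0.0, 11.3]
force: [-2.0, -5.6, 4.0]
finger_gap: 25.3
finger_force: 10.5
```

```bash
python3 -m creep '[{"translation":[-0.0001,0.0028,0],"angular":[0,0,-1],"hand":0.275},{"translation":[0,0,0],"angular":[0,0,0],"hand":0.275}]';python3 -m creep '[{"translation":[0,0.0025,0],"angular":[0,0,-0.8],"hand":0.275},{"translation":[0,0,0],"angular":[0,0,0],"hand":0.275}]'; python3 -m creep '[{"translation":[0,0.0025,0],"angular":[0,0,-0.8],"hand":0.275},{"translation":[0,0,0],"angular":[0,0,0],"hand":0.275}]'
```

```text
clock: 9.95
tool_pos: [450.8, -255.4, 51.6]
eef_rot: [179.7, 0.0, 12.3]
force: [-2.2, -5.8, 4.8]
finger_gap: 25.4
finger_force: 10.4
clock: 10.12
tool_pos: [450.9, -255.5, 51.3]
eef_rot: [179.9, 0.1, 13.1]
force: [-3.5, -3.5, 6.1]
finger_gap: 25.2
finger_force: 8.6
clock: 10.28
tool_pos: [451.2, -255.8, 50.9]
eef_rot: [-179.9, 0.1, 14.0]
force: [-3.1, 2.0, 7.0]
finger_gap: 25.4
finger_force: 6.2
```

The force has reversed, so the lever is against its open stop. Release and rise, then check.

```bash
python3 -m creep '[{"translation":[0,-0.001,0],"angular":[0,0,0],"hand":0.35},{"translation":[0,-0.001,0],"angular":[0,0,0],"hand":0.5},{"translation":[0,0,0],"angular":[0,0,0],"hand":0.7},{"translation":[0,0,0],"angular":[0,0,0],"hand":0.8},{"translation":[0,0,0],"angular":[0,0,0],"hand":0.8},{"translation":[0,0,0],"angular":[0,0,0],"hand":0.8},{"translation":[0,0,-0.01],"angular":[0,0,0],"hand":0.8},{"translation":[0,0,-0.03],"angular":[0,0,0],"hand":0.8},{"translation":[0,0,-0.035],"angular":[0,0,0],"hand":0.8},{"translation":[0,0,-0.035],"angular":[0,0,0],"hand":0.8},{"translation":[0,0,-0.035],"angular":[0,0,0],"hand":0.8},{"translation":[0,0,-0.025],"angular":[0,0,0],"hand":0.8}]'
python3 -m creep '[{"translation":[0,0,0],"angular":[0,0,6.3],"hand":0.8},{"translation":[0,0,0],"angular":[0,0,6.3],"hand":0.8},{"translation":[0,0,0],"angular":[0,0,6.3],"hand":0.8},{"translation":[0,0,0],"angular":[0,0,6.2],"hand":0.8},{"translation":[0.014,-0.025,0],"angular":[0,0,0],"hand":0.8},{"translation":[0.018,-0.034,0],"angular":[0,0,0],"hand":0.8},{"translation":[0.018,-0.034,0],"angular":[0,0,0],"hand":0.8},{"translation":[0.018,-0.034,0],"angular":[0,0,0],"hand":0.8},{"translation":[0.018,-0.034,0],"angular":[0,0,0],"hand":0.8},{"translation":[0.018,-0.034,0],"angular":[0,0,0],"hand":0.8},{"translation":[0.014,-0.022,0],"angular":[0,0,0],"hand":0.8},{"translation":[0.004,-0.008,0],"angular":[0,0,0],"hand":0.8},{"translation":[0,0,0],"angular":[0,0,0],"hand":0.8},{"translation":[0,0,0],"angular":[0,0,0],"hand":0.8}]'
python3 - <<'E'
from h import *
import pickle
w=grab('wrist'); pickle.dump(w,open('w3.pkl','wb')); a=grab('top')
print(w['s']['tool_pos'],w['s']['eef_rot'])
c=a['frame'][120:280,200:400,::-1]
cv2.imwrite('pics/w3.png',np.hstack([cv2.resize(c,(400,320)),cv2.resize(w['frame'][:,:,::-1],(400,320))]))
C=cloud(w); m=(C[...,2]>118)&(C[...,2]<135)&(abs(C[...,0]-640)<90)&(abs(C[...,1]+60)<60); P=C[m]; print('panel',len(P),P.mean(0),cv2.minAreaRect(P[:,:2].astype(np.float32)))
E
```

```text
clock: 11.28
tool_pos: [452.5, -254.4, 224.5]
eef_rot: [179.8, -0.1, 14.0]
force: [0.6, -0.4, 0.9]
finger_gap: 73.3
finger_force: 0.0
clock: 12.45
tool_pos: [614.2, -57.6, 220.5]
eef_rot: [179.9, 0.1, -11.1]
force: [-1.0, -0.6, 0.4]
finger_gap: 73.3
finger_force: 0.0
[614.21627189 -57.64318988 220.51807749] [ 1.79925221e+02  5.21923594e-02 -1.11071191e+01]
panel 3297 [650.40449207 -66.11567511 126.80569022] ((647.9561157226562, -65.6026611328125), (22.437339782714844, 90.09600830078125), 79.12832641601562)
```

View pics/w3.png

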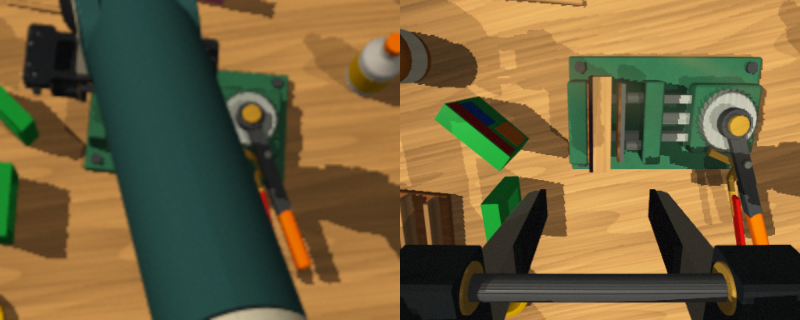

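The left half shows the lever swung open. In the right half the panel stands free at (600,125), with the sliding jaw away from it. Now grasp the panel.

```bash
python3 -m creep '[{"translation":[0.008,0.0004,0.01],"angular":[0,0,0],"hand":0.8},{"translation":[0.01,0.0004,0.02],"angular":[0,0,0],"hand":0.8},{"translation":[0.01,0.0004,0.025],"angular":[0,0,0],"hand":0.8},{"translation":[0.007,0.0003,0.025],"angular":[0,0,0],"hand":0.8},{"translation":[0,0,0.02],"angular":[0,0,0],"hand":0.7},{"translation":[0,0,0.014],"angular":[0,0,0],"hand":0.6},{"translation":[0,0,0.008],"angular":[0,0,0],"hand":0.5},{"translation":[0,0,0],"angular":[0,0,0],"hand":0.4},{"translation":[0,0,0],"angular":[0,0,0],"hand":0.35},{"translation":[0,0,0],"angular":[0,0,0],"hand":0.3},{"translation":[0,0,0],"angular":[0,0,0],"hand":0.3}]'; python3 -m creep '[{"translation":[0,0,0],"angular":[0,0,0],"hand":0.25},{"translation":[0,0,0],"angular":[0,0,0],"hand":0.2},{"translation":[0,0,0],"angular":[0,0,0],"hand":0.15},{"translation":[0,0,0],"angular":[0,0,0],"hand":0.15},{"translation":[0,0,0],"angular":[0,0,0],"hand":0.15}]'
```

```text
clock: 13.47
tool_pos: [650.0, -64.7, 100.1]
eef_rot: [-180.0, -0.1, -11.1]
force: [0.8, 0.9, 0.4]
finger_gap: 29.0
finger_force: 0.0
clock: 13.88
tool_pos: [649.6, -66.4, 100.0]
eef_rot: [179.9, -0.1, -11.1]
force: [-1.9, -4.5, 6.3]
finger_gap: 22.0
finger_force: 30.0
```

```bash
python3 -m creep '[{"translation":[0,0,-0.004],"angular":[0,0,0],"hand":0.15},{"translation":[0,0,-0.01],"angular":[0,0,0],"hand":0.15},{"translation":[0,0,-0.02],"angular":[0,0,0],"hand":0.15},{"translation":[0,0,-0.025],"angular":[0,0,0],"hand":0.15},{"translation":[0,0,-0.025],"angular":[0,0,0],"hand":0.15},{"translation":[0,0,-0.02],"angular":[0,0,2.4],"hand":0.15},{"translation":[0,0,-0.01],"angular":[0,0,2.5],"hand":0.15}]'; python3 -m creep '[{"translation":[-0.01,-0.008,0],"angular":[0,0,0],"hand":0.15},{"translation":[-0.02,-0.017,0],"angular":[0,0,0],"hand":0.15},{"translation":[-0.022,-0.0185,0],"angular":[0,0,0],"hand":0.15},{"translation":[-0.022,-0.0185,0],"angular":[0,0,0],"hand":0.15},{"translation":[-0.022,-0.0185,0],"angular":[0,0,0],"hand":0.15},{"translation":[-0.022,-0.0185,0],"angular":[0,0,0],"hand":0.15},{"translation":[-0.022,-0.0185,0],"angular":[0,0,0],"hand":0.15},{"translation":[-0.022,-0.0185,0],"angular":[0,0,0],"hand":0.15},{"translation":[-0.022,-0.0185,0],"angular":[0,0,0],"hand":0.15},{"translation":[-0.022,-0.0185,0],"angular":[0,0,0],"hand":0.15},{"translation":[-0.022,-0.0185,0],"angular":[0,0,0],"hand":0.15},{"translation":[-0.022,-0.0185,0],"angular":[0,0,0],"hand":0.15},{"translation":[-0.022,-0.0185,0],"angular":[0,0,0],"hand":0.15},{"translation":[-0.02,-0.017,0],"angular":[0,0,0],"hand":0.15},{"translation":[-0.012,-0.01,0],"angular":[0,0,0],"hand":0.15},{"translation":[-0.006,-0.006,0],"angular":[0,0,0],"hand":0.15},{"translation":[0,0,0],"angular":[0,0,0],"hand":0.15},{"translation":[0,0,0],"angular":[0,0,0],"hand":0.15}]'
python3 - <<'E'
from h import *
import pickle
w=grab('wrist'); pickle.dump(w,open('w4.pkl','wb')); save(w,'w4.png',None,1.5)
print(w['s']['tool_pos'],w['s']['eef_rot'])
E
```

```text
clock: 14.47
tool_pos: [650.5, -63.0, 216.4]
eef_rot: [-179.8, -0.2, -16.0]
force: [0.8, -0.4, -1.2]
finger_gap: 22.0
finger_force: 30.0
clock: 15.97
tool_pos: [422.6, 271.9, 212.2]
eef_rot: [180.0, 0.0, -15.9]
force: [0.8, -0.7, -1.2]
finger_gap: 21.6
finger_force: 30.0
[422.57150817 271.86725141 212.19209621] [ 1.79954750e+02  2.26375239e-02 -1.59042109e+01]
```

View pics/w4.png

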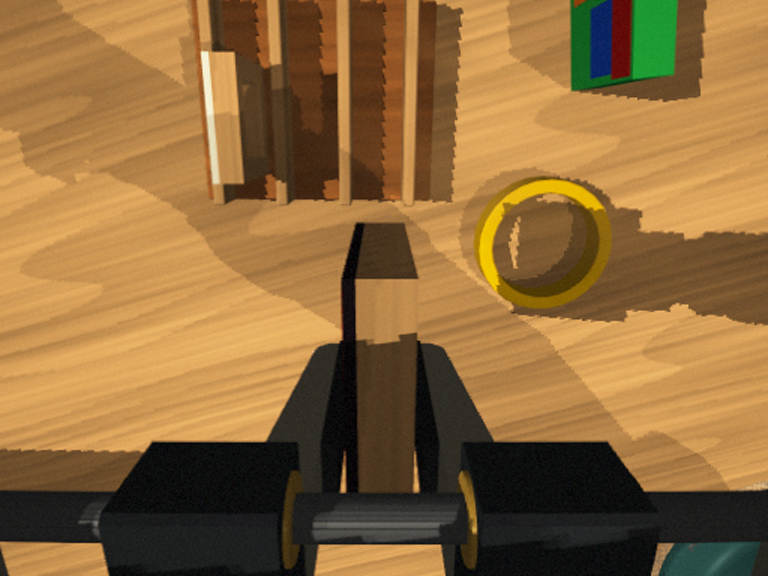

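The wrist view shows the held panel at (380,300) pointing at the rack. Rail 3 is at x≈344 and rail 4 at x≈410, with the slot between them; the small panel and the tape are undisturbed.

Run:
```python
from h import *
import pickle
np.set_printoptions(precision=1,suppress=True)
w=pickle.load(open('w4.pkl','rb')); q=lambda l:[(u/1.5,v/1.5) for u,v in l]
s=w['s']; T=np.eye(4); T[:3,:3]=R.from_euler('xyz',s['eef_rot'],degrees=True).as_matrix(); T[:3,3]=s['tool_pos']
for h,p in ((40,[(350,202),(404,204),(349,5),(405,5)]),(40,[(340,202),(413,204),(337,5),(419,5)]),(148,[(363,224),(404,224),(357,278),(416,278)])):
    W=atz(w,q(p),h); print(W,'\n tool',(W-T[:3,3])@T[:3,:3])
C=cloud(w); t=(C-T[:3,3])@T[:3,:3]
for x0 in (60,80,100):
    m=(abs(t[...,0]-x0)<4)&(C[...,2]>33)&(C[...,2]<48)&(abs(t[...,1])<60)&(w['range_z']>0)
    y=np.sort(t[m][:,1]); print(x0,[ (g.min(),g.max()) for g in np.split(y,np.where(np.diff(y)>6)[0]+1)])
```

```text
[[463.6 280.4  40. ]
 [452.5 246.1  40. ]
 [576.8 246.8  40. ]
 [567.6 214.4  40. ]] 
 tool [[ 37.2 -19.6 172.2]
 [ 35.9  16.5 172.2]
 [155.3 -18.3 172.1]
 [155.3  15.3 172.1]]
[[465.5 286.8  40. ]
 [450.8 240.3  40. ]
 [578.8 253.7  40. ]
 [565.3 206.4  40. ]] 
 tool [[ 37.2 -26.2 172.2]
 [ 35.9  22.5 172.2]
 [155.3 -25.5 172.1]
 [155.3  23.7 172.1]]
[[465.3 267.5 148. ]
 [460.2 249.4 148. ]
 [441.3 277.5 148. ]
 [433.7 250.6 148. ]] 
 tool [[ 42.3  -7.5  64.2]
 [ 42.3  11.3  64.2]
 [ 16.5 -10.6  64.2]
 [ 16.5  17.3  64.2]]
60 [(np.float64(-27.445257911799793), np.float64(-19.47503743233996)), (np.float64(14.756170928139458), np.float64(22.61040950051956))]
80 [(np.float64(-27.084704316815053), np.float64(-19.230630593313617)), (np.float64(14.7385885693149), np.float64(22.40081475079485))]
100 [(np.float64(-26.490625707997392), np.float64(-19.08487676151517)), (np.float64(15.17410130491472), np.float64(22.930638673648847))]
```

```bash
python3 -m creep '[{"translation":[0.01,-0.0005,0],"angular":[0,0,0],"hand":0.15},{"translation":[0.02,-0.0005,0],"angular":[0,0,0],"hand":0.15},{"translation":[0.0235,-0.0005,0],"angular":[0,0,0],"hand":0.15},{"translation":[0.02,0,0],"angular":[0,0,0],"hand":0.15},{"translation":[0.018,0,0],"angular":[0,0,0],"hand":0.15},{"translation":[0.01,0,0.01],"angular":[0,0,0],"hand":0.15},{"translation":[0,0,0.02],"angular":[0,0,0],"hand":0.15},{"translation":[0,0,0.02],"angular":[0,0,0],"hand":0.15},{"translation":[0,0,0.02],"angular":[0,0,0],"hand":0.15},{"translation":[0,0,0.012],"angular":[0,0,0],"hand":0.15},{"translation":[0,0,0],"angular":[0,0,0],"hand":0.15},{"translation":[0,0,0],"angular":[0,0,0],"hand":0.15}]'
```

```text
clock: 17.02
tool_pos: [520.9, 245.1, 129.9]
eef_rot: [179.9, 0.1, -16.0]
force: [1.4, -0.5, -0.9]
finger_gap: 21.9
finger_force: 30.0
```

```bash
python3 -m creep '[{"translation":[0,0,0.01],"angular":[0,0,0],"hand":0.15},{"translation":[0,0,0.012],"angular":[0,0,0],"hand":0.15},{"translation":[0,0,0.012],"angular":[0,0,0],"hand":0.15},{"translation":[0,0,0.01],"angular":[0,0,0],"hand":0.15},{"translation":[0,0,0.005],"angular":[0,0,0],"hand":0.15},{"translation":[0,0,0],"angular":[0,0,0],"hand":0.15}]';python3 -m creep '[{"translation":[0,0,0.0015],"angular":[0,0,0],"hand":0.15},{"translation":[0,0,0.0015],"angular":[0,0,0],"hand":0.15},{"translation":[0,0,0],"angular":[0,0,0],"hand":0.15}]';python3 -m creep '[{"translation":[0,0,0.001],"angular":[0,0,0],"hand":0.15},{"translation":[0,0,0.001],"angular":[0,0,0],"hand":0.15},{"translation":[0,0,0],"angular":[0,0,0],"hand":0.15}]'
```

```text
clock: 17.52
tool_pos: [520.0, 245.1, 79.8]
eef_rot: [179.9, 0.1, -16.0]
force: [0.2, -0.2, -1.8]
finger_gap: 22.3
finger_force: 30.0
clock: 17.77
tool_pos: [521.2, 245.7, 78.7]
eef_rot: [-180.0, -0.0, -16.0]
force: [-0.3, 0.2, -1.7]
finger_gap: 21.5
finger_force: 30.0
clock: 18.02
tool_pos: [521.1, 245.5, 76.6]
eef_rot: [-180.0, -0.0, -16.0]
force: [-0.7, -0.1, -1.4]
finger_gap: 21.8
finger_force: 30.0
```

```bash
python3 -m creep '[{"translation":[0,0,0.001],"angular":[0,0,0],"hand":0.15},{"translation":[0,0,0.001],"angular":[0,0,0],"hand":0.15},{"translation":[0,0,0],"angular":[0,0,0],"hand":0.15}]';python3 -m creep '[{"translation":[0,0,0.001],"angular":[0,0,0],"hand":0.15},{"translation":[0,0,0],"angular":[0,0,0],"hand":0.15},{"translation":[0,0,0],"angular":[0,0,0],"hand":0.15}]'
```

```text
clock: 18.27
tool_pos: [521.1, 245.7, 76.0]
eef_rot: [180.0, -0.0, -16.0]
force: [-3.0, -1.4, 8.8]
finger_gap: 21.9
finger_force: 30.0
clock: 18.52
tool_pos: [521.2, 245.8, 75.9]
eef_rot: [180.0, -0.1, -16.0]
force: [-5.4, -2.7, 16.3]
finger_gap: 22.3
finger_force: 30.0
```

Contact at TCP z 76, exactly where the slot floor should stop it. Ease the load off, release gently and rise.

```bash
python3 -m creep '[{"translation":[0,0,-0.0015],"angular":[0,0,0],"hand":0.15},{"translation":[0,0,0],"angular":[0,0,0],"hand":0.22},{"translation":[0,0,0],"angular":[0,0,0],"hand":0.26},{"translation":[0,0,0],"angular":[0,0,0],"hand":0.32},{"translation":[0,0,0],"angular":[0,0,0],"hand":0.4},{"translation":[0,0,0],"angular":[0,0,0],"hand":0.5},{"translation":[0,0,0],"angular":[0,0,0],"hand":0.5},{"translation":[0,0,0],"angular":[0,0,0],"hand":0.5},{"translation":[0,0,-0.005],"angular":[0,0,0],"hand":0.5},{"translation":[0,0,-0.01],"angular":[0,0,0],"hand":0.5},{"translation":[0,0,-0.02],"angular":[0,0,0],"hand":0.5},{"translation":[0,0,-0.03],"angular":[0,0,0],"hand":0.5},{"translation":[0,0,-0.03],"angular":[0,0,0],"hand":0.5},{"translation":[0,0,-0.03],"angular":[0,0,0],"hand":0.5},{"translation":[-0.02,0,-0.02],"angular":[0,0,0],"hand":0.5},{"translation":[-0.03,0,-0.01],"angular":[0,0,0],"hand":0.5},{"translation":[-0.02,0,0],"angular":[0,0,0],"hand":0.5},{"translation":[0,0,0],"angular":[0,0,0],"hand":0.5}]'
python3 - <<'E'
from h import *
w=grab('wrist'); b=grab('scene')
cv2.imwrite('pics/fin.png',np.hstack([cv2.resize(b['frame'][60:300,130:400,::-1],(400,356)),cv2.resize(w['frame'][:,:,::-1],(400,356))]))
C=cloud(w)
m=(C[...,2]>90)&(C[...,2]<112)&(abs(C[...,0]-520)<70)&(abs(C[...,1]-245)<40); P=C[m]; print(len(P),P.mean(0),cv2.minAreaRect(P[:,:2].astype(np.float32)))
E
```

```text
clock: 20.02
tool_pos: [450.3, 267.1, 232.3]
eef_rot: [-179.9, -0.1, -15.7]
force: [0.3, 0.5, -0.4]
finger_gap: 46.1
finger_force: 0.0
2891 [522.20295459 246.188079   102.79083368] ((520.0801391601562, 246.72198486328125), (22.44666862487793, 89.81178283691406), 73.8229751586914)
```

View pics/fin.png

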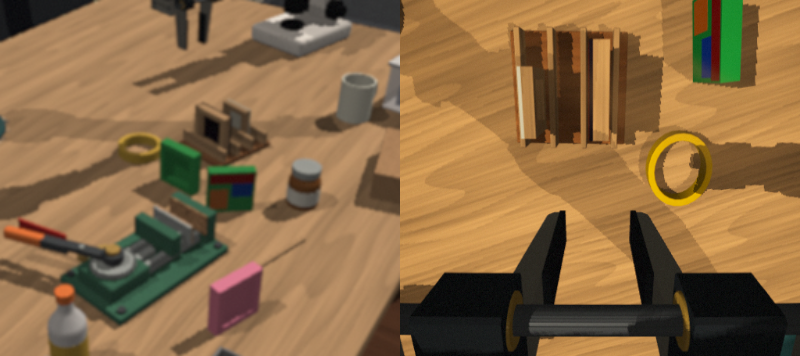

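The panel stands upright in the empty slot (top at 102.8 mm, centred between the rails). The lever is open and the bystanders are in place.

```bash
python3 -c "
from plant import env
print(env.hand_in())"
```

```text
the job is handed in; nothing more can be done
None
```

I eased the clamp lever back to its open stop and left the panel standing upright in the rack's empty slot, with nothing knocked over; the job was handed in at about 20 s, and the hand-in gave no verdict.

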